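# Hold the gearbox cover over its screw holes

### The job

A food mixer's open gearbox case stands loosely in the small clamp: slide the clamp's jaw shut by its upright thumb post until it presses the case firmly against the fixed jaw, and leave it shut. Then pick up the T-shaped cover plate by its raised block and hold it level, hovering about one centimetre above the case without touching it, the same way round as the case, with its three screw holes lined up over the three threaded holes. Finish while still holding the plate there, ready for the screws, and leave the other things on the worktop alone.

Things in the scene. Friction and masses are not known exactly. Their poses are not given: they have to be found in the camera images.
- clamp: Small grey clamp fixed to the worktop. Origin: underside of its base, on the centre line; x is the clamping direction, z up. Base 12 mm high, 84 mm wide, x -130 to +65 mm. Fixed jaw at the +x end: its inner face is at x = +45 mm, its top 45 mm above the worktop. The sliding jaw is at the -x end.
- jaw: Steel sliding jaw, 76 mm wide, top 46 mm above the worktop. Origin: foot of its clamping face, 12 mm above the worktop; axes as the clamp's. Slides along +x to close, 2.5 N friction, no spring: stays where left (pushing the case along as well takes up to about 10 N). Origin at x = -75 mm in the clamp frame when fully open, -25 mm when shut on the seated case.
- jaw_post (a point): Top centre of the jaw's upright thumb post, 64 mm above the worktop. The post is 12 mm along clamp x, 16 mm along clamp y, centred 38 mm behind the clamping face, on a 32 mm wide carriage whose top is 22 mm above the worktop; 18 mm free between post and jaw but for a thin low web. Pinch it across clamp y.
- case: Loose open aluminium gearbox case, about 0.5 kg, 45 mm high, on the clamp's base (12 mm up) between the jaws. T outline: 70 (x) by 60 mm (y), then a 36 mm wide snout to y = -74 mm. Origin: underside, centre of the wide part; axes roughly the clamp's. Seated on the fixed jaw it is at x = +10 mm in the clamp frame; it starts 3 to 9 mm short and slides when the jaw pushes it.
- plate: Loose steel cover plate, about 0.3 kg, 6 mm thick, outline as the case: 70 (x) by 60 mm (y), snout 36 mm wide to y = -74 mm. Origin: underside, centre of the wide part; z up. Lies flat on the worktop beside the clamp; belongs the same way round as the case (x and y axes alike).
- plate_grip (a point): Place to hold the plate: centre of the raised block on its top, 28 mm above the underside at (0, -13) mm. The block is 24 mm along plate x (grip across this), 42 mm along plate y, and reaches 43 mm above the underside. A disc 3 mm high stands on it.
- case_hole1 (a point): Mouth centre of threaded hole 1 (7 mm bore in a 15 mm brass boss) at (-24, +19) mm in the case frame, level with the case's rim.
- case_hole2 (a point): Mouth centre of threaded hole 2 (7 mm bore in a 15 mm brass boss) at (+24, +19) mm in the case frame, level with the case's rim.
- case_hole3 (a point): Mouth centre of threaded hole 3 (7 mm bore in a 15 mm brass boss) at (0, -62) mm in the case frame, level with the case's rim.
- plate_hole1 (a point): Screw hole 1 of the plate (9 mm, through), its centre at the underside, at (-24, +19) mm in the plate frame; belongs over threaded hole 1.
- plate_hole2 (a point): Screw hole 2 of the plate (9 mm, through), its centre at the underside, at (+24, +19) mm in the plate frame; belongs over threaded hole 2.
- plate_hole3 (a point): Screw hole 3 of the plate (9 mm, through), its centre at the underside, at (0, -62) mm in the plate frame; belongs over threaded hole 3.
- matchbox: Matchbox 36x53x15 mm; bystander, origin at its underside; leave alone.
- pegs: Wooden clothes peg 15x72x12 mm; bystander, origin at its underside; leave alone.
- teaspoon: Teaspoon 134x27x12 mm; bystander, origin at its underside; leave alone.
- screwdriver: Screwdriver with black handle, lying; bystander, origin at its underside; leave alone.
Mind the look-alikes: they are no part of the job. Leave any green look-alike of the plate alone.

How it is judged (in metres and radians):
On the way:
1. the sliding jaw presses the case with more than 5 N while the case stands against the fixed jaw (within 2 mm) (contact force between jaw and case above 5 N and x of case in the frame of clamp above 0.008 m), for 0.05 s.
At the end, for the whole second after the job is handed in: Only the fingers hold the plate: still, level (0.1 rad), 3 to 22 mm above the case rim, touching neither case nor clamp, each hole within 4 mm (level) of its threaded hole. Case down on the clamp, within 2 mm of the fixed jaw, jaw shut on it (3 mm). Fingers touch neither clamp nor case (x of case in the frame of clamp above 0.008 m and z of case in the frame of clamp below 0.015 m and x of jaw in the frame of clamp above -0.028 m and contact force between the fingers and plate above 2 N and contact force between each of plate, the fingers and case below 0.1 N and contact force between each of plate, the fingers and clamp below 0.1 N and angle between plate's own z axis and vertical below 0.1 rad and linear speed of plate below 0.02 m/s and horizontal distance between plate_hole1 and case_hole1 below 0.004 m and z of plate_hole1 in the frame of case_hole1 between 0.003 and 0.022 m and horizontal distance between plate_hole2 and case_hole2 below 0.004 m and z of plate_hole2 in the frame of case_hole2 between 0.003 and 0.022 m and horizontal distance between plate_hole3 and case_hole3 below 0.004 m and z of plate_hole3 in the frame of case_hole3 between 0.003 and 0.022 m); the arm keeps its last pose, push and grip.
It fails at once if a bystander is moved more than 25 mm (distance of any of matchbox, pegs, teaspoon, screwdriver from where it was at the start of the episode above 0.025 m).
It also fails if it takes over 50 s, if anything falls off the work surface, if the arm or the gripper's body presses on something with over 40 N, if the wrist force passes 120 N, or if a joint passes its speed limit or range.

### The arm

A 6-joint arm with a two-finger parallel gripper is mounted at the origin on a cart in front of the work surface, level with it; the furniture and walls round the work are solid. World frame = base frame: x ahead of the robot, y to its left, z up, the work surface at z = 0. Lengths are in mm, angles in rad, forces in N, time in s.
With the tool pointing down it reaches from about 350 to 850 mm from the base axis. Payload 8.1 kg.
Tool frame: the origin (TCP) lies midway between the tips of the shut fingers; the grasp point (between the pads) lies 19 mm behind it; z points along the fingers, y is the line along which they close (so a half turn about z gives the same grasp; the last joint's range is limited). The gripper opens to 85 mm and grips with 20 to 120 N. Pads are 22 mm wide; open, the fingers measure 114 mm over their backs; the gripper's body (76 mm by 85 mm) begins 54 mm behind the grasp point. The pads swing forward as they close: fully open they stand 13 mm farther back than shut.
Start: joints at [1.201, 0.13, 1.488, -0, 1.523, -0.085], TCP at [168.557, 575.842, 231.292] pointing down, gripper open.
Joint ranges: [-2.96, 2.96], [-0.89, 2.26], [0.02, 2.5], [-1.34, 4.48], [0, 2.73], [-2.66, 2.66]. Speed limits (rad/s): [2.39, 2.39, 2.79, 3.14, 3.14, 3.14].

### API

Orientations are given as a unit quaternion [w, x, y, z].
In Python, from workcell import bot, move_gripper, kin, sensors, viewer, order gives the robot as it stands. The module is installed in compiled form; this text tells all that it offers. Calls block until the motion is done:
- bot.move_pose(position, orientation): joint-space move of the TCP to a pose.
- bot.servo_line(position, v=150, rot=None): straight line of the TCP; rot=None keeps the orientation; v is the mean speed in mm/s.
- bot.set_joints(angles): joint-space move.
- move_gripper(opening, newtons=None): finger opening in mm; newtons is the grip in N (None keeps the last); returns when the fingers have stopped.
- bot.pause(seconds).
- kin.inverse_kinematics(position, orientation): joint angles nearest the present ones, or None.
- sensors.state(): the state.
- viewer.read_camera(name): name is "scene" or "top"; returns (picture, depth): 480x640x3 uint8, blue, green, red; 480x640 float32, mm along the optical axis (not along the pixel's ray), 0 where there is no reading.
- viewer.get_calibration(name): a dict with "mtx" (3x3 intrinsics, pixels), "k1" (the pictures are not rectified: a ray, as slopes to the right and down, at radius r is drawn at 1 + k1 r^2 times it, then the intrinsics apply), "extrinsics" (4x4, takes a point from world to camera coordinates). Camera axes: x right, y up, looking along -z (the intrinsics and any distortion apply to the point x, -y, -z); pixel columns grow to the right and rows downward; lengths in mm; the calibration is good to about 2 mm. A picture is of the moment at which its call begins. get_calibration takes no time and is no camera call.
A pose or a line that the arm cannot do raises bot.Unreachable and nothing moves.
- order.finish_job(): hands the job in; it is judged then, once.
The state is a dict: "time_s": time; "joint_positions": joint angles; "dq": joint speeds; "effort": joint torques, N m; "eef_pos": TCP position; "ee_rot": TCP orientation; "force": force on the tool from outside, world axes, zero at the start; "ft_torque": the same for the moment, N m; "width": finger opening in mm; "gripper_force": force on a finger pad.
Only numpy, scipy, OpenCV 4.12 (cv2) and the standard library are available. Lean on these libraries where they do the work, as an engineer would, in place of code of your own. Each camera call takes 0.05 s, during which the arm holds its last target. There are 200 camera calls.

## Working session

There is one attempt and no reset: what is moved stays moved. The work goes in short steps, each a Python script; the robot and the scene stay as the last script left them, time stands still between calls to the robot, and variables do not carry over. Pictures are saved under pics/ and viewed, at most 10 in all, crops included, and the job is handed in when it is done.

```bash
mkdir -p pics
cat > h.py <<'E'
import numpy as np, cv2
from workcell import bot, move_gripper, kin, sensors, viewer, order
def snap(n):
    p,d=viewer.read_camera(n); np.savez(f'{n}.npz',p=p,d=d); return p,d
def px2w(n,u,v,d=None,z=None):
    c=viewer.get_calibration(n); K=np.array(c['mtx'],float); E=np.array(c['extrinsics'],float)
    s=cv2.undistortPoints(np.array([[[u,v]]],float),K,np.array([c['k1'],0,0,0,0],float),None,None,None)[0,0] if 0 else cv2.undistortPoints(np.array([[[u,v]]],float),K,np.array([c['k1'],0,0,0],float))[0,0]
    r=E[:3,:3].T@np.array([s[0],-s[1],-1.]); o=-E[:3,:3].T@E[:3,3]
    return o+r*(d if d is not None else (z-o[2])/r[2])
def w2px(n,P):
    c=viewer.get_calibration(n); E=np.array(c['extrinsics'],float)
    q=(E[:3,:3]@np.atleast_2d(P).T).T+E[:3,3]; q=q*[1,-1,-1]
    return cv2.projectPoints(q,np.zeros(3),np.zeros(3),np.array(c['mtx'],float),np.array([c['k1'],0,0,0],float))[0][:,0]
E
python3 - <<'E'
from h import *
for n in('top','scene'):
    p,d=snap(n); cv2.imwrite(f'pics/{n}0.png',p); c=viewer.get_calibration(n); print(c)
print(sensors.state())
E
```

```text
{'mtx': array([[511.07602892,   0.        , 321.79126185],
       [  0.        , 511.07602892, 236.07441863],
       [  0.        ,   0.        ,   1.        ]]), 'k1': -0.04135550207955177, 'extrinsics': array([[ 8.97568651e-03, -9.99553826e-01, -2.84883404e-02,
        -1.00006402e+02],
       [ 9.83259941e-01,  3.63727622e-03,  1.82172059e-01,
        -5.62916907e+02],
       [-1.81987159e-01, -2.96465632e-02,  9.82853883e-01,
        -8.04000881e+02],
       [ 0.00000000e+00,  0.00000000e+00,  0.00000000e+00,
         1.00000000e+00]])}
{'mtx': array([[622.43897331,   0.        , 306.57082593],
       [  0.        , 622.43897331, 233.31908827],
       [  0.        ,   0.        ,   1.        ]]), 'k1': -0.17028069622085604, 'extrinsics': array([[ 8.92501958e-01, -4.50662726e-01, -1.85300568e-02,
        -5.34169935e+02],
       [ 3.27619026e-01,  6.19491768e-01,  7.13369275e-01,
        -1.56937103e+02],
       [-3.10009725e-01, -6.42754274e-01,  7.00543299e-01,
        -9.17657564e+02],
       [ 0.00000000e+00,  0.00000000e+00,  0.00000000e+00,
         1.00000000e+00]])}
{'time_s': 0.1, 'joint_positions': array([ 1.20061532e+00,  1.31066702e-01,  1.48917730e+00, -2.10223011e-06,
        1.52301711e+00, -8.53988571e-02]), 'dq': array([ 0.00015083, -0.00227632, -0.00207111, -0.00094722,  0.00049381,
        0.00100076]), 'effort': array([ 8.00813086e-04, -5.70953572e+01, -5.01939189e+01, -3.04630203e-04,
        8.14040832e-03, -1.81285839e-05]), 'eef_pos': array([168.36568506, 575.37104344, 230.35685374]), 'ee_rot': array([-1.87366902e-04,  1.41910294e-01,  9.89879171e-01, -8.12915340e-04]), 'force': array([0.34764643, 0.01113749, 0.42773038]), 'ft_torque': array([0.00921173, 0.03739458, 0.01492649]), 'gripper_force': 0.0, 'width': 85.69278679011167}
```

View pics/top0.png

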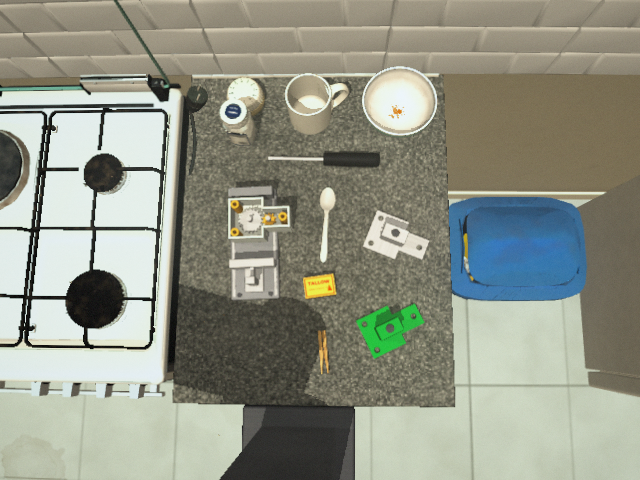

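View pics/scene0.png

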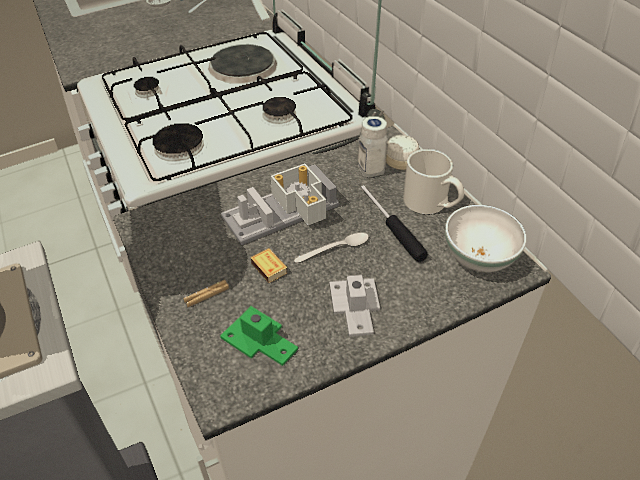

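Candidates for the plate: the grey T at top px (395,233) and the green T at (390,328). The task rules the green one out, so I choose the grey one. The clamp and case are at (255,240), with the snout to the right (world −y). I'll take a close crop of both to check.

Run:
```python
from h import *
z=np.load('top.npz');p=z['p'];d=z['d']
def crop(x0,y0,w,h,s):
    c=cv2.resize(p[y0:y0+h,x0:x0+w],None,fx=s,fy=s,interpolation=cv2.INTER_CUBIC)
    for x in range((x0+9)//10*10,x0+w,10):
        cv2.line(c,(int((x-x0+.5)*s),0),(int((x-x0+.5)*s),6),(0,0,255),1); cv2.putText(c,str(x),(int((x-x0)*s)-8,16),0,.33,(0,0,255))
    for y in range((y0+9)//10*10,y0+h,10):
        cv2.line(c,(0,int((y-y0+.5)*s)),(6,int((y-y0+.5)*s)),(0,0,255),1); cv2.putText(c,str(y),(8,int((y-y0)*s)+5),0,.33,(0,0,255))
    return c
a=crop(222,178,76,125,4.75);b=crop(357,203,80,62,5)
o=np.zeros((600,780,3),np.uint8);o[:a.shape[0],:a.shape[1]]=a;o[:b.shape[0],375:375+b.shape[1]]=b
cv2.imwrite('pics/c1.png',o)
for n,u,v in[('caserim',236,205),('post',253,272),('jawtop',250,262),('base',240,290),('block',395,233),('plate',380,240),('table',300,230)]:
    print(n,px2w('top',u,v,d[v,u]).round(1))
```

```text
caserim [614.7  48.3  58.8]
post [503.7  18.9  39.7]
jawtop [519.8  23.4  46.2]
base [475.5  44.9  12.8]
block [ 569.7 -218.8   47.8]
plate [ 565.  -197.2    6.4]
table [583.4 -56.2   1.6]
```

View pics/c1.png

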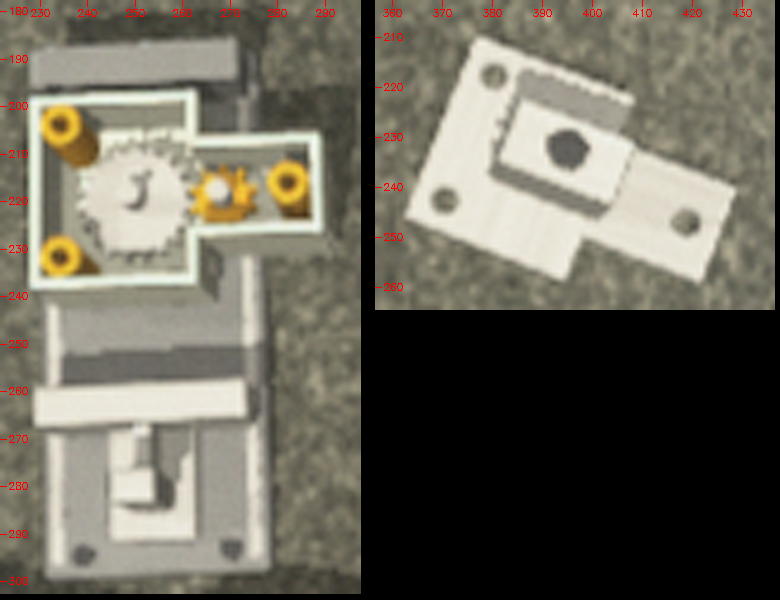

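```bash
cat >> h.py <<'E'
HO=np.array([[-24,19],[24,19],[0,-62.]])
def fit(W):
    W=np.array(W)[:,:2]; a=HO-HO.mean(0); b=W-W.mean(0)
    th=np.arctan2((a[:,0]*b[:,1]-a[:,1]*b[:,0]).sum(),(a*b).sum())
    R=np.array([[np.cos(th),-np.sin(th)],[np.sin(th),np.cos(th)]]); o=W.mean(0)-R@HO.mean(0)
    return o,th,np.linalg.norm(HO@R.T+o-W,axis=1)
def R2(t): return np.array([[np.cos(t),-np.sin(t)],[np.sin(t),np.cos(t)]])
def down(th): # tool z down, tool y along world direction th
    from scipy.spatial.transform import Rotation as Ro
    y=np.array([np.cos(th),np.sin(th),0]);zz=np.array([0,0,-1.]);x=np.cross(y,zz)
    return Ro.from_matrix(np.c_[x,y,zz]).as_quat()[[3,0,1,2]]
E
python3 - <<'E'
from h import *
q=lambda u,v,z:px2w('top',u,v,z=z)
A=lambda x,y,z:q(222+x/4.75-.5,178+y/4.75-.5,z)
B=lambda x,y,z:q(357+(x-375)/5-.5,203+y/5-.5,z)
print('case',fit([A(60,257,57),A(60,124,57),A(288,182,57)]))
print('plate',fit([B(446,200,6),B(495,76,6),B(686,222,6)]), 'disc',B(567,149,46))
print('post',A(133,485,64),'fixed inner edge',A(30,90,45),A(238,80,45),'jaw front',A(33,393,46),A(246,378,46))
print('base back',A(48,578,12),A(270,570,12))
E
```

```text
case (array([594.16134074,  32.0291376 ]), np.float64(0.039098349989211925), array([0.11443468, 0.11621771, 0.06163579]))
plate (array([ 575.91885395, -207.21810037]), np.float64(-0.3781726673079197), array([0.1875924 , 0.16437473, 0.33778171])) disc [ 571.22447912 -218.87787707   46.        ]
post [488.53596297  20.18541648  64.        ] fixed inner edge [633.18782743  65.94451071  45.        ] [636.94666313  -9.55556405  45.        ] jaw front [522.55315181  59.91124388  46.        ] [528.30369253 -15.45506969  46.        ]
base back [459.63160229  58.9666032   12.        ] [463.20048148 -21.67212725  12.        ]
```

Run:
```python
from h import *
yaw=0.05; ax=np.array([np.cos(yaw),np.sin(yaw),0])
post=np.array([488.2,20.2,0])
best=min((k for k in((kin.inverse_kinematics(post+[0,0,150],down(yaw+s*np.pi/2)),s) for s in(1,-1)) if k[0] is not None),key=lambda k:abs(k[0][5]))
s=best[1];print(s,best[0]); q=down(yaw+s*np.pi/2)
bot.move_pose(post+[0,0,150],q)
move_gripper(45,40)
bot.servo_line(post+[0,0,33],v=100)
move_gripper(0,60)
st=sensors.state();print(st['time_s'],st['eef_pos'],st['width'],st['force'])
f0=st['force'];t=0
P=post+[0,0,33]
while t<52:
    t+=5 if t<28 else 1.5
    bot.servo_line(P+ax*t,v=60)
    st=sensors.state();f=(st['force']-f0)@ax
    if t>20: print(t,round(f,1),(st['eef_pos']-post).round(1)[:2])
    if f<-28: break
print(st['time_s'],st['force'])
bot.pause(.2);p,d=snap('top');cv2.imwrite('pics/push.png',cv2.resize(p[170:310,200:360],None,fx=4,fy=4,interpolation=cv2.INTER_CUBIC))
```

```text
-1 [-6.36252063e-02 -1.20567834e-01  1.89024164e+00 -4.44089210e-16
  1.37191885e+00  1.45717112e+00]
4.5583 [488.7898297   19.9204124   33.74444888] 15.039940039895438 [-0.60691337 -2.7348402   6.21388127]
25 2.0 [25.9  1.1]
30 3.0 [30.9  1.3]
31.5 0.3 [32.   1.4]
33.0 -1.2 [33.3  1.4]
34.5 -2.5 [34.5  1.5]
36.0 -3.6 [35.9  1.6]
37.5 -3.8 [37.4  1.7]
39.0 -3.5 [38.9  1.7]
40.5 -9.1 [39.5  1.8]
42.0 -18.3 [39.6  1.8]
43.5 -26.3 [39.5  1.8]
45.0 -36.0 [39.5  1.8]
8.5583 [-36.5053633   -5.36967536  41.33726288]
```

View pics/push.png

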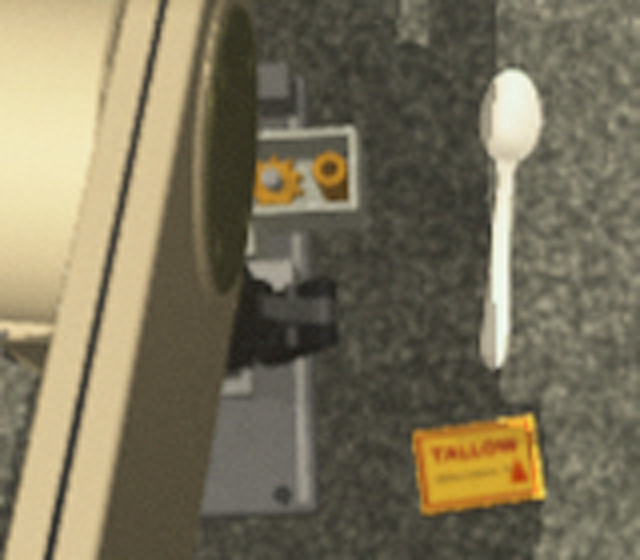

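The jaw hit a hard stop after 39.5 mm of travel (about 40 expected), pressing with 36 N, so the case is seated. The snout at crop (330,170) is also now further along +x. Next I release the post, re-measure and go above the plate.

Run:
```python
from h import *
move_gripper(45)
p0=sensors.state()['eef_pos']; bot.servo_line([p0[0],p0[1],170],v=200)
g=np.array([571.1,-219.2,0]); fin=np.array([600,20,150.])
c=[]
for a in(0,np.pi):
    k1=kin.inverse_kinematics(g+[0,0,130],down(-.378+a));k2=kin.inverse_kinematics(fin,down(.04+a))
    if k1 is not None and k2 is not None:c.append((max(abs(k1[5]),abs(k2[5])),a,k1[5],k2[5]))
print(c);a=min(c)[1]
bot.move_pose(g+[0,0,130],down(-.378+a))
p,d=snap('top');print(sensors.state()['time_s'])
x0,y0,s=222,178,4.75
o=np.zeros((600,780,3),np.uint8)
A=cv2.resize(p[178:303,222:298],None,fx=s,fy=s,interpolation=cv2.INTER_CUBIC);o[:A.shape[0],:A.shape[1]]=A
B=cv2.resize(p[203:265,357:437],None,fx=5,fy=5,interpolation=cv2.INTER_CUBIC);o[:B.shape[0],375:775]=B
p2,_=snap('scene');C=p2[150:255,215:355];C=cv2.resize(C,None,fx=2.5,fy=2.5);o[320:320+C.shape[0],375:375+C.shape[1]]=C
cv2.imwrite('pics/c2.png',o)
```

```text
[(np.float64(0.09206870010045387), 0, np.float64(-0.07227754774862749), np.float64(-0.09206870010045387))]
11.4667
```

View pics/c2.png

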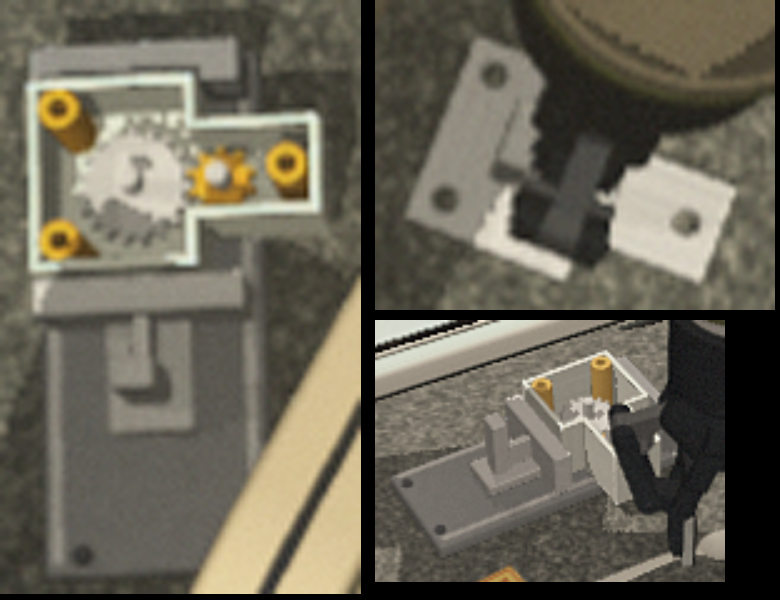

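Jaw is shut on the case; bosses in the crop are at (59,240), (59,108) and (287,162), and the plate is undisturbed with the fingers straddling its block.

Run:
```python
from h import *
A=lambda x,y,z:px2w('top',222+x/4.75-.5,178+y/4.75-.5,z=z)
o,th,e=fit([A(59,240,57),A(59,108,57),A(287,162,57)]);print('case',o,th,e)
move_gripper(60)
g=np.array([571.1,-219.2,0]); bot.servo_line(g+[0,0,10],v=100)
move_gripper(0,80)
st=sensors.state();print(st['time_s'],st['eef_pos'],st['width'],st['gripper_force'])
bot.servo_line(g+[0,0,130],v=120)
th=.045
G=np.r_[o+R2(th)@[0,-13],0];print(G)
bot.servo_line(G+[0,0,130],v=150,rot=down(th))
bot.servo_line(G+[0,0,95],v=80); bot.pause(.3)
st=sensors.state();print(st['time_s'],st['eef_pos'],st['width'],st['gripper_force'])
p,d=snap('top');p2,d2=snap('scene')
O=np.zeros((600,790,3),np.uint8)
a=cv2.resize(p[175:275,215:305],None,fx=4.3,fy=4.3,interpolation=cv2.INTER_CUBIC);O[:a.shape[0],:a.shape[1]]=a
b=cv2.resize(p2[140:260,220:360],None,fx=2.8,fy=5,interpolation=cv2.INTER_CUBIC);O[:600,395:395+b.shape[1]]=b[:600]
cv2.imwrite('pics/h1.png',O)
```

```text
case [600.46285036  32.60082575] 0.05135102085045382 [0.26887494 0.24518673 0.14966978]
13.5833 [ 571.66721008 -219.45813852   10.75001812] 23.174575034227374 79.11279916763306
[601.04765294  19.61398603   0.        ]
17.375 [601.48210664  19.6212913   95.65924425] 22.59971161874811 78.40007901191711
```

View pics/h1.png

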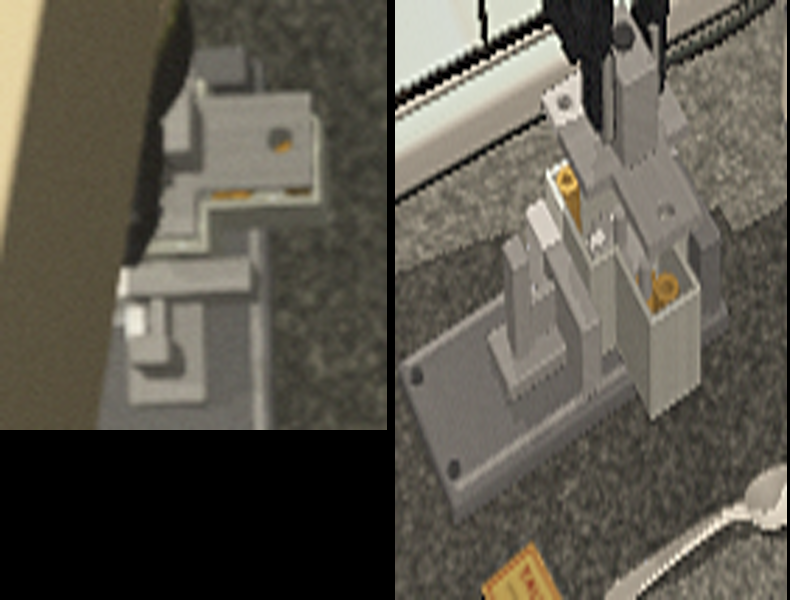

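Run:
```python
from h import *
S=lambda x,y,z:px2w('scene',220+(x-395)/2.8-.5,140+y/5-.5,z=z)[:2].round(1)
zt=95.7-10.8+6
G=np.array([601.5,19.6]);
print('expected plate holes', (HO+[0,13])@R2(.045).T+G)
print('scene plate h1,h3',S(565,102,zt),S(668,210,zt),'case h1,h3',S(567,180,57),S(665,290,57))
print('top plate h3',px2w('top',279.6,206.8,z=zt)[:2])
o=np.array([600.46,32.6]);print('case holes top',HO@R2(.05).T+o)
```

```text
expected plate holes [[576.08478185  50.48796993]
 [624.03619005  52.647241  ]
 [603.70425589 -29.35039587]]
scene plate h1,h3 [574.1  48. ] [602.9 -33. ] case h1,h3 [573.5  47.5] [600.6 -33. ]
top plate h3 [603.77040158 -29.16397252]
case holes top [[575.54038953  50.37675489]
 [623.48040203  52.77575501]
 [603.55870849 -29.32251614]]
```

Both cameras put the plate holes within about 2 mm of the case holes. I'll lower to the 10 mm hover and check again.

Run:
```python
from h import *
bot.servo_line([600.5,19.6,77.5],v=40,rot=down(.046)); bot.pause(.5)
st=sensors.state();print(st['time_s'],st['eef_pos'],st['gripper_force'],st['force'],np.abs(st['dq']).max())
p,d=snap('top');p2,d2=snap('scene')
O=np.zeros((600,790,3),np.uint8)
a=cv2.resize(p[175:275,215:305],None,fx=4.3,fy=4.3,interpolation=cv2.INTER_CUBIC);O[:a.shape[0],:a.shape[1]]=a
b=cv2.resize(p2[140:225,260:330],None,fx=5.6,fy=7,interpolation=cv2.INTER_CUBIC);O[:595,395:787]=b
cv2.imwrite('pics/h2.png',O)
for u,v in [(248,203),(280,210),(262,208)]: print(px2w('top',u,v,d[v,u]).round(1))
```

```text
18.5667 [600.54201445  19.60388401  77.59356326] 78.40283989906311 [-0.100551   -0.42280013 -3.85968786] 0.001382685024712351
[523.  -39.7 435.1]
[606.5 -26.1  57.2]
[601.5  -0.9  91.9]
```

View pics/h2.png

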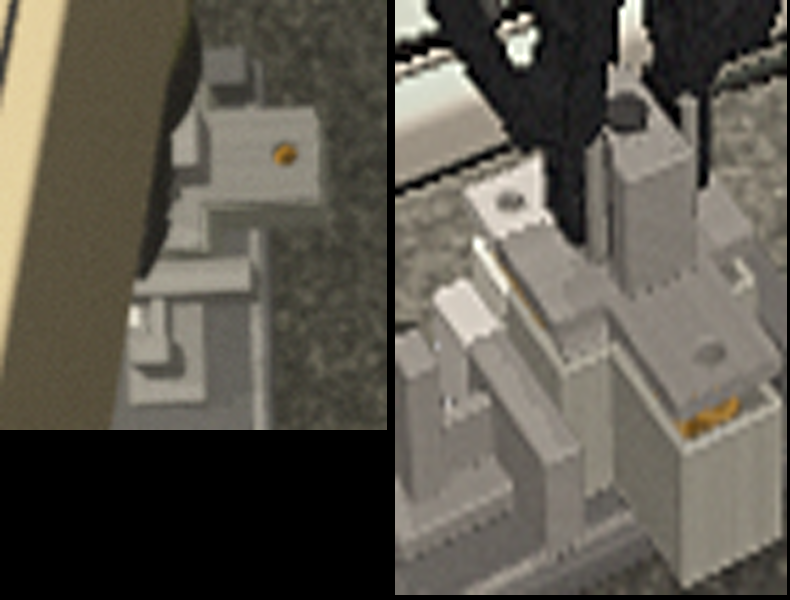

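Run:
```python
from h import *
S=lambda x,y,z:px2w('scene',260+(x-395)/5.6-.5,140+y/7-.5,z=z)[:2].round(1)
print('scene plate',S(511,201,72.8),S(710,352,72.8),'case was [573.5 47.5] [600.6 -33]')
print('top plate h3',px2w('top',280.8,210.3,z=72.8)[:2],'case 603.6 -29.3')
print('kin plate',(HO+[0,13])@R2(.046).T+[600.5,19.6])
```

```text
scene plate [573.3  48.3] [601.1 -31.7] case was [573.5 47.5] [600.6 -33]
top plate h3 [602.28163972 -29.19400552] case 603.6 -29.3
kin plate [[575.05390659  50.46253927]
 [623.00313155  52.66976067]
 [602.75320517 -29.34816714]]
```

The holes agree within about 1.4 mm in both cameras, and the plate is level and still with a 10 mm gap. I'm handing it in.

```bash
python3 -c "
from h import *
print(order.finish_job())"
```

```text
the job is handed in; nothing more can be done
None
```

I handed the job in at about 19 s, but no verdict came back: the jaw is shut on the seated case, and the plate is held about 10 mm above it with the two holes I could check within about 1.5 mm of theirs (hole 2 was hidden).

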